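# Load a dish into the reader's push-push tray

### The arm

A 6-joint arm with a two-finger parallel gripper is mounted at the origin on a cart in front of the work surface, level with it; the furniture and walls round the work are solid. World frame = base frame: x ahead of the robot, y to its left, z up, the work surface at z = 0. Lengths are in m, angles in degrees, forces in N, time in s.
With the tool pointing down it reaches from about 0.325 to 0.85 m from the base axis. Payload 15.5 kg.
Tool frame: the origin (TCP) lies at the very end of the fingers, on their centre line; the grasp point (between the pads) lies arm.grip_depth behind it (arm.grip_depth is the distance from the TCP to the grasp point, in m); z points along the fingers, y is the direction in which the jaws open and shut (so a half turn about z gives the same grasp; the last joint's range is limited). The gripper opens to 91 mm and grips with 3 to 60 N. Pads are 32 mm wide; open, the fingers measure 118 mm over their backs; the gripper's body (76 mm by 178 mm) begins 60 mm behind the grasp point.
Start: joints at [-70.216, 28.281, 77.091, -0, 74.628, -5.472], TCP at [0.267, -0.565, 0.214] pointing down, gripper open.
Joint ranges: [-166.48, 166.48], [-47.26, 123.95], [12.59, 153.08], [-70.14, 250.14], [6.76, 159.57], [-176.63, 176.63]. Speed limits (degrees/s): [108.29, 108.29, 147.25, 172.46, 172.46, 172.46].

### API

Orientations are given as a 3x3 rotation matrix whose columns are the frame's x, y, z axes.
In Python, from rig import arm gives the robot as it stands. Calls block until the motion is done:
- arm.move_to(position, orientation): joint-space move of the TCP to a pose.
- arm.move_l(position, orientation=None, feed=0.15): straight line of the TCP; orientation=None keeps the orientation; feed is the mean speed in m/s.
- arm.move_joints(angles): joint-space move.
- arm.grip(opening): finger opening in m; the grip force is fixed at half the most; returns when the fingers have stopped.
- arm.sleep(seconds).
- arm.solve_ik(position, orientation): joint angles nearest the present ones, or None.
- arm.snapshot(name): name is "side" or "top"; returns the picture (420x560x3 uint8, red, green, blue); there is no depth.
- arm.get_calibration(name): a dict with "intrinsics" (3x3 intrinsics, pixels), "cam_to_world" (4x4, takes a point from camera to world coordinates). Camera axes: x right, y down, z forward; pixel columns grow to the right and rows downward; lengths in m; the calibration is good to about 2 mm. A picture is of the moment at which its call begins. get_calibration takes no time and is no camera call.
A pose or a line that the arm cannot do raises arm.Unreachable and nothing moves.
- arm.sign_off(): hands the job in, once; it reports no verdict.
Readings, each from a call of its own:
- arm.current_t(): time.
- arm.current_joint_positions(): joint angles.
- arm.current_dq(): joint speeds.
- arm.current_tau(): joint torques, N m.
- arm.current_ee_pos(): TCP position.
- arm.current_tool_rot(): TCP orientation.
- arm.current_force(): force on the tool from outside, world axes, zero at the start.
- arm.current_torque(): the same for the moment, N m.
- arm.current_width(): finger opening in m.
Only numpy, scipy, OpenCV 4.12 (cv2) and the standard library are available. Lean on these libraries where they do the work, as an engineer would, in place of code of your own. Each camera call takes 0.05 s, during which the arm holds its last target. There are 200 camera calls.

### The job

Load the dish into the reader: press the tray's closed front in gently so that its catch lets go and the tray springs out, set the petri dish flat in the tray's pocket without dropping it, then push the tray back in until it catches and stays shut by itself. Press gently, never with more than 14 N, and leave the tape roll, beaker and marker where they are.

Things in the scene. Friction and masses are not known exactly. Their poses are not given: they have to be found in the camera images.
- reader: The dish reader, a low white box fixed to the bench, 140 mm deep (x), 130 wide (y), 50 high, with its own yaw. Origin: centre of its underside, on the bench. Its x axis points inward from its front (case front at x = -70 mm): the tray is pushed in along +x and springs out along -x, at about 0.15 m/s.
- tray (a joint): How far the tray stands out of its caught place (m): 0 caught shut (the start), 0.085 fully out, negative pressed in. The stop lies 4 to 16 mm further in, differing each time, unseen. Push-push catch: pressed to within 1.5 mm of the stop for 0.1 s and eased back 3 mm or more, it changes over (caught: springs out; out: returns to 0 and stays). Shorter pushes change nothing.
- tray_front (a point): Centre of the front face of the tray's upright white front plate (122 mm wide, from 7 to 47 mm above the bench, 8 mm thick); moves with the tray; axes as the reader's. The place to press, along the reader's +x. The spring resists with 1 N (out) to 3 N (shut), plus 12 N per m/s; at the hard stop the force rises steeply, so come to it slowly.
- pocket (a point): Centre of the round dish pocket, on the tray's floor, 12 mm above the bench; moves with the tray; axes as the reader's. Four guides 8 mm high (inner radius 38 mm) stand round it at 45 degrees to the axes, leaving gaps of 40 mm for fingers at its left and right (y). Back of the front plate: 48 mm off towards -x.
- dish_center (a point): Centre (half-way up) of the clear flat petri dish with lid on, 68 mm diameter, 14 mm high, one solid piece, lying flat on the bench.
- tape_roll: A roll of tape lying flat, 60 mm diameter, 19 mm high, origin under its centre. Leave alone.
- beaker: An empty glass beaker, 74 mm diameter, 80 mm high, origin under its centre. Leave alone.
- marker: A marker pen lying flat, 132 mm long (its y axis), 14 mm thick, origin under its centre. Leave alone.
There are look-alikes about, which are no part of the job. Of the things that look like the reader, the larger one is meant.

How it is judged (in metres and radians):
On the way, in this order (a step that is already met when the one before it is completed fails the run):
1. the catch has let go and the tray is out (value of joint tray above 0.07 m), for 0.2 s.
2. the dish lies flat in the pocket of the open tray, let go (distance between dish_center and pocket below 0.0125 m and angle between dish_center's own z axis and vertical below 0.06 rad and contact force between dish and the fingers below 0.1 N and value of joint tray above 0.05 m), for 0.2 s.
At the end, for the whole second after the job is handed in: The tray is caught shut by itself (within 3 mm of its caught place) and the dish lies flat and still in its pocket (its centre within 12.5 mm of the pocket's floor centre, 7 mm of which is its own half height) (value of joint tray between -0.003 and 0.003 m and distance between dish_center and pocket below 0.0125 m and angle between dish_center's own z axis and vertical below 0.06 rad and linear speed of dish below 0.02 m/s); the robot touches nothing.
It fails at once if the tray or reader is pressed with more than 14 N (contact force between reader and the arm above 14 N or contact force between reader and the fingers above 14 N).
It fails at once if the dish is dropped or thrown (it moves at over 0.7 m/s with no finger on it) (linear speed of dish above 0.7 m/s and contact force between dish and the fingers below 0.05 N).
It fails at once if the tape roll, beaker or marker is moved by more than 30 mm (distance of any of tape_roll, beaker, marker from where it was at the start of the episode above 0.03 m).
It also fails if it takes over 72 s, if anything falls off the work surface, if the arm or the gripper's body presses on something with over 40 N, if the wrist force passes 120 N, or if a joint passes its speed limit or range.

## Working session

There is one attempt and no reset: what is moved stays moved. The work goes in short steps, each a Python script; the robot and the scene stay as the last script left them, time stands still between calls to the robot, and variables do not carry over. Pictures are saved under pics/ and viewed, about 8 in all and at most 12, crops included, and the job is handed in when it is done.

```bash
mkdir -p pics; ls; python3 - <<'E'
from rig import arm
import cv2
for n in("top","side"):
    im=arm.snapshot(n); cv2.imwrite(f"pics/{n}0.png",im[:,:,::-1])
    c=arm.get_calibration(n); print(n,c["intrinsics"],c["cam_to_world"])
print(arm.grip_depth,arm.current_t(),arm.current_width())
E
```

```text
pics
top [[501.15511114   0.         282.20130298]
 [  0.         501.15511114 207.33269805]
 [  0.           0.           1.        ]] [[ 2.08841064e-02 -9.98825341e-01  4.37240361e-02  5.03174055e-01]
 [-9.99781903e-01 -2.08633021e-02  9.32136764e-04 -2.24284389e-02]
 [-1.88140443e-05 -4.37339669e-02 -9.99043212e-01  1.31070352e+00]
 [ 0.00000000e+00  0.00000000e+00  0.00000000e+00  1.00000000e+00]]
side [[402.25164751   0.         283.08759074]
 [  0.         402.25164751 207.58857257]
 [  0.           0.           1.        ]] [[-0.99988965  0.00591083 -0.01362925  0.58081524]
 [ 0.01419816  0.65016878 -0.75965714  0.70483611]
 [ 0.00437111 -0.75976682 -0.65018096  0.64367525]
 [ 0.          0.          0.          1.        ]]
0.0188 0.1 0.09131438234940872
```

View pics/top0.png

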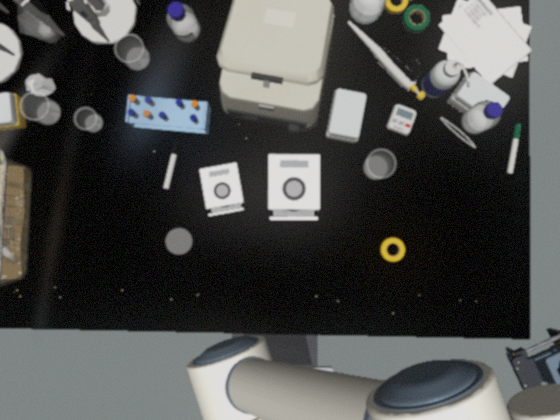

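View pics/side0.png

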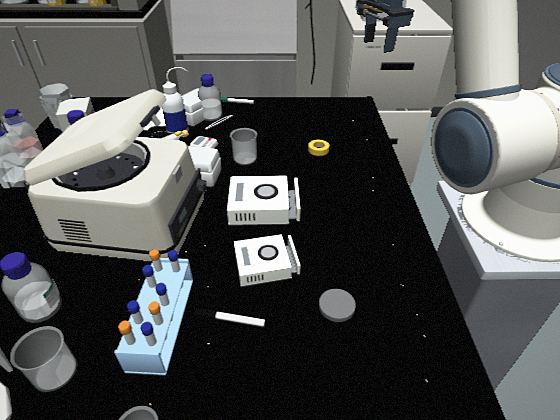

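The top view shows the reader at about (294,185) with its front plate towards the robot at row 218. The dish is at (179,241), the smaller decoy at (222,187), the marker at (170,171), the beaker at (380,164) and the tape at (393,249). The side view agrees: reader (262,200), dish (337,305).

```bash
cat >h.py <<'E'
from rig import arm
import cv2, numpy as np
def cast(cal,uv,z):
    K,T=cal["intrinsics"],cal["cam_to_world"]
    d=T[:3,:3]@np.linalg.solve(K,[uv[0],uv[1],1.]); o=T[:3,3]
    return o+d*(z-o[2])/d[2]
def proj(cal,p):
    T=np.linalg.inv(cal["cam_to_world"]); q=cal["intrinsics"]@(T[:3,:3]@p+T[:3,3]); return q[:2]/q[2]
E
python3 - <<'E'
from h import *
t=cv2.imread("pics/top0.png");s=cv2.imread("pics/side0.png")
def blobs(n,im,box,lo,hi,z):
    x0,y0,x1,y1=box; g=im[y0:y1,x0:x1].max(2)
    m=((g>=lo)&(g<=hi)).astype(np.uint8)
    for c in cv2.findContours(m,cv2.RETR_EXTERNAL,cv2.CHAIN_APPROX_NONE)[0]:
        if cv2.contourArea(c)<40: continue
        c=c+[x0,y0]; mm=cv2.moments(c); cal=arm.get_calibration(n)
        r=cv2.minAreaRect(c.astype(np.float32)); M=[mm['m10']/mm['m00'],mm['m01']/mm['m00']]
        W=np.array([cast(cal,p,z)[:2] for p in c[:,0]],np.float32)
        print(n,np.round(M,1),cv2.contourArea(c),"rect px",np.round(r[0],1),np.round(r[1],1),round(r[2],1),"world c",cast(cal,M,z).round(4),"rect",cv2.minAreaRect(W),"circ",cv2.minEnclosingCircle(W))
blobs("top",t,(255,145,335,228),120,255,.05)
blobs("top",t,(160,222,200,260),60,255,.014)
blobs("side",s,(312,285,362,325),60,255,.014)
a=cv2.resize(t[140:260,155:345],None,fx=4,fy=4,interpolation=cv2.INTER_NEAREST)
cv2.imwrite("pics/a.png",a)
b=cv2.resize(s[165:325,220:360],None,fx=4,fy=3.7,interpolation=cv2.INTER_NEAREST)
cv2.imwrite("pics/b.png",b)
E
```

```text
top [293.8 186.2] 3353.0 rect px [293.5 186.5] [67. 53.] 90.0 world c [ 0.6122 -0.0495  0.05  ] rect ((0.6116147637367249, -0.048674315214157104), (0.16951754689216614, 0.13364407420158386), 1.0076483488082886) circ ((0.6125722527503967, -0.04870878532528877), 0.10397244244813919)
top [178.4 240.8] 574.0 rect px [178.5 240.5] [27. 27.] 90.0 world c [0.4679 0.2448 0.014 ] rect ((0.46861711144447327, 0.244745135307312), (0.06965471059083939, 0.06974515318870544), 1.6476632356643677) circ ((0.46767523884773254, 0.2448875904083252), 0.03628117963671684)
side [336.8 304.6] 910.0 rect px [337. 305.] [32. 36.] 90.0 world c [0.4707 0.2504 0.014 ] rect ((0.4701138138771057, 0.2500724494457245), (0.07213392108678818, 0.0684429481625557), 89.38209533691406) circ ((0.47039535641670227, 0.24951057136058807), 0.03746034577488899)
```

View pics/a.png

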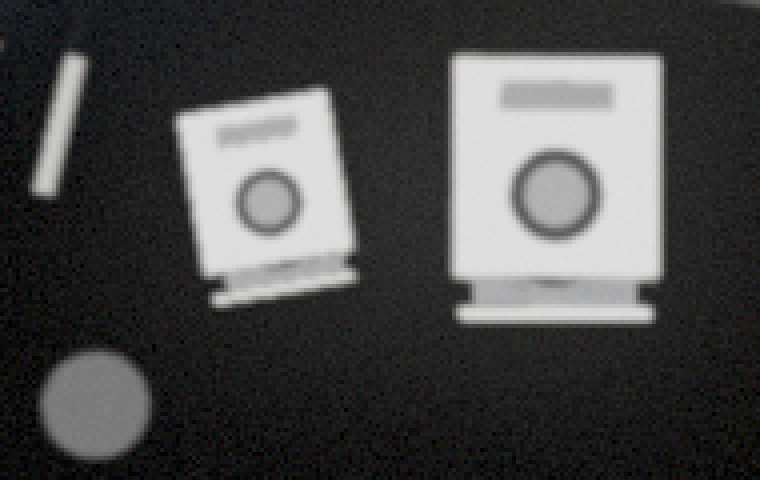

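```bash
cat >>h.py <<'E'
def edges(g,rows,c0,c1,th=130):
    "subpixel first/last crossing of th along each row between c0 and c1"
    out=[]
    for r in rows:
        v=g[r,c0:c1].astype(float); i=np.where(v>th)[0]; a,b=i[0],i[-1]
        out.append((r,c0+a-(v[a]-th)/(v[a]-v[a-1]),c0+b+(v[b]-th)/(v[b]-v[b+1])))
    return np.array(out)
E
python3 - <<'E'
from h import *
im=cv2.imread("pics/top0.png"); g=im.max(2); cal=arm.get_calibration("top")
E=edges(g,range(158,206),255,335)
C=lambda P,z:np.array([cast(cal,p,z)[:2] for p in P])
for k in(1,2):
    W=C(np.c_[E[:,k],E[:,0]],.05); f=np.polyfit(W[:,0],W[:,1],1); print("side edge: y at .6",np.polyval(f,.6),"yaw",np.degrees(np.arctan(f[0])))
gt=g.T
F=edges(gt,range(272,316),140,215); B=edges(gt,range(273,315),213,228,150)
for n,P,z in(("case back",F[:,[0,1]],.05),("case front",F[:,[0,2]],.05),("plate back",B[:,[0,1]],.047),("plate front",B[:,[0,2]],.047)):
    W=C(P,z); f=np.polyfit(W[:,1],W[:,0],1); print(n,"x at y=-.0487",np.polyval(f,-.0487),"yaw",-np.degrees(np.arctan(f[0])))
P=edges(g,[217,218,219],255,335); print("plate y ends",[C([(p[1],p[0]),(p[2],p[0])],.047)[:,1] for p in P])
# side view: top-face edges near
s=cv2.imread("pics/side0.png"); cs=arm.get_calibration("side")
for y0 in(-.07,-.0487,-.02):
    print([ (round(x,3),s[tuple(np.round(proj(cs,np.array([x,y0,.047]))).astype(int)[::-1])].max()) for x in np.arange(.49,.56,.0025)])
E
```

```text
side edge: y at .6 0.01737496223952662 yaw 1.0509652754646963
side edge: y at .6 -0.11590173562273148 yaw 0.9831184281907249Traceback (most recent call last):
  File "<stdin>", line 8, in <module>
  File "h.py", line 14, in edges
    out.append((r,c0+a-(v[a]-th)/(v[a]-v[a-1]),c0+b+(v[b]-th)/(v[b]-v[b+1])))
                                                                    ~^^^^^
IndexError: index 75 is out of bounds for axis 0 with size 75
```

View pics/b.png

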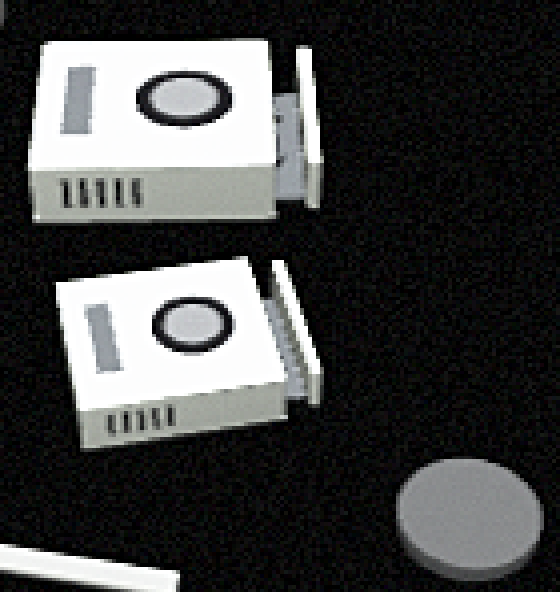

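The side crop confirms that the tray's white front plate stands slightly out of the case, and that the dish lies flat. The reader's yaw is about 1 degree.

```bash
python3 - <<'E'
from h import *
im=cv2.imread("pics/top0.png"); g=im.max(2); cal=arm.get_calibration("top"); gt=g.T
C=lambda P,z:np.array([cast(cal,p,z)[:2] for p in P])
print(gt[294,205:225])
cols=list(range(272,278))+list(range(310,316))
F=edges(gt,cols,140,213,200); B=edges(gt,range(273,315),213,228,195)
for n,P,z in(("case back",F[:,[0,1]],.05),("case front",F[:,[0,2]],.05),("plate back",B[:,[0,1]],.047),("plate front",B[:,[0,2]],.047)):
    W=C(P,z); f=np.polyfit(W[:,1],W[:,0],1); print(n,"x at y=-.05",np.polyval(f,-.05),"yaw",-np.degrees(np.arctan(f[0])))
P=edges(g,[217,218,219],255,335); print("plate y ends",[C([(p[1],p[0]),(p[2],p[0])],.047)[:,1] for p in P])
th=np.radians(1.0); c,s=np.cos(th),np.sin(th)
R=np.array([[c,s,0],[s,-c,0],[0,0,-1.]]) # tool x along reader x, jaws along reader -y, z down
for R_ in (R,R@np.diag([-1,-1,1])):
    for p in([.46,-.051,.15],[.469,.246,.1],[.5,-.051,.014]): print(arm.solve_ik(p,R_))
print(arm.current_force())
E
```

```text
[223 223 222 209 174 131 140 164 175 177 184 199 216 218 202 142  67  35
  43  38]
case back x at y=-.05 0.6924409590466175 yaw 0.9428824687843639
case front x at y=-.05 0.5553681306597781 yaw 0.6659240567362384
plate back x at y=-.05 0.5369649161735818 yaw 1.7240276877329397
plate front x at y=-.05 0.529352056631615 yaw 1.186425393828055
plate y ends [array([ 0.01212396, -0.11126235]), array([ 0.01227046, -0.11197807]), array([ 0.01119047, -0.11142081])]
[-1.37253983e+01  2.03258403e+01  1.03873939e+02 -2.54444375e-14
  5.58002210e+01  7.52746017e+01]
[ 2.12163028e+01  2.90890454e+01  9.79021987e+01 -2.54444375e-14
  5.30087559e+01  1.10216303e+02]
[-1.26344572e+01  3.58961997e+01  1.05280721e+02 -2.54444375e-14
  3.88230792e+01  7.63655428e+01]
[-1.37253983e+01  2.03258403e+01  1.03873939e+02 -2.54444375e-14
  5.58002210e+01 -1.04725398e+02]
[ 2.12163028e+01  2.90890454e+01  9.79021987e+01 -2.54444375e-14
  5.30087559e+01 -6.97836972e+01]
[-1.26344572e+01  3.58961997e+01  1.05280721e+02 -2.54444375e-14
  3.88230792e+01 -1.03634457e+02]
[-0.48681715  1.17883099  0.04037558]
```

```bash
cat >>h.py <<'E'
th=np.radians(1.0); c,s=np.cos(th),np.sin(th)
R=np.array([[c,s,0],[s,-c,0],[0,0,-1.]]); X=np.array([c,s,0])
def P(x,z,dy=0):  # point on the reader's axis line, at world x
    return np.array([x,-.0500+s*(x-.53),z])+dy*np.array([-s,c,0])
def fx(n=5):
    v=[]
    for _ in range(n): v.append(-np.dot(arm.current_force(),X)); arm.sleep(.01)
    return np.mean(v)
def press(x,z,xmax,step=.0006,lim=6.0):
    "creep in along +x until the resisting force passes lim above the free baseline"
    arm.sleep(.3); b=fx(15); log=[]
    while x<xmax:
        x+=step; arm.move_l(P(x,z),feed=.012); f=fx(3)-b; log.append((round(x*1000,1),round(f,1)))
        if f>lim: break
    print("base",b,log,"t",arm.current_t()); return x,b
E
python3 - <<'E'
from h import *
arm.grip(0.0)
arm.move_to(P(.44,.15),R); arm.move_l(P(.44,.018),feed=.2); arm.move_l(P(.503,.018),feed=.1)
x,b=press(.503,.018,.545)
arm.sleep(.25); print("hold",fx()-b, arm.current_ee_pos())
E
```

```text
base 0.01885934718503178 [(503.6, np.float64(0.5)), (504.2, np.float64(-0.4)), (504.8, np.float64(0.6)), (505.4, np.float64(0.4)), (506.0, np.float64(0.0)), (506.6, np.float64(0.6)), (507.2, np.float64(-0.0)), (507.8, np.float64(-0.0)), (508.4, np.float64(0.1)), (509.0, np.float64(-0.8)), (509.6, np.float64(0.1)), (510.2, np.float64(0.1)), (510.8, np.float64(-0.1)), (511.4, np.float64(0.3)), (512.0, np.float64(-0.5)), (512.6, np.float64(-0.4)), (513.2, np.float64(1.7)), (513.8, np.float64(3.7)), (514.4, np.float64(4.4)), (515.0, np.float64(3.3)), (515.6, np.float64(2.8)), (516.2, np.float64(2.8)), (516.8, np.float64(3.0)), (517.4, np.float64(2.8)), (518.0, np.float64(2.7)), (518.6, np.float64(3.0)), (519.2, np.float64(2.6)), (519.8, np.float64(2.4)), (520.4, np.float64(2.4)), (521.0, np.float64(2.5)), (521.6, np.float64(3.0)), (522.2, np.float64(2.7)), (522.8, np.float64(2.7)), (523.4, np.float64(3.5)), (524.0, np.float64(5.2)), (524.6, np.float64(7.7))] t 15.35
hold 8.091022444323201 [ 0.52372676 -0.050084    0.01797238]
```

```bash
python3 - <<'E'
from h import *
arm.move_l(P(.515,.018),feed=.05); arm.move_l(P(.405,.018),feed=.18); arm.move_l(P(.40,.12),feed=.3)
arm.grip(.0913); arm.move_to([.469,.246,.12],R); 
im=arm.snapshot("top"); cv2.imwrite("pics/t1.png",cv2.resize(im[140:290,155:345],None,fx=4,fy=4)[:,:,::-1]); cv2.imwrite("pics/t1raw.png",im[:,:,::-1])
print(arm.current_t(),arm.current_width())
E
```

```text
19.8417 0.0913775975593829
```

View pics/t1.png

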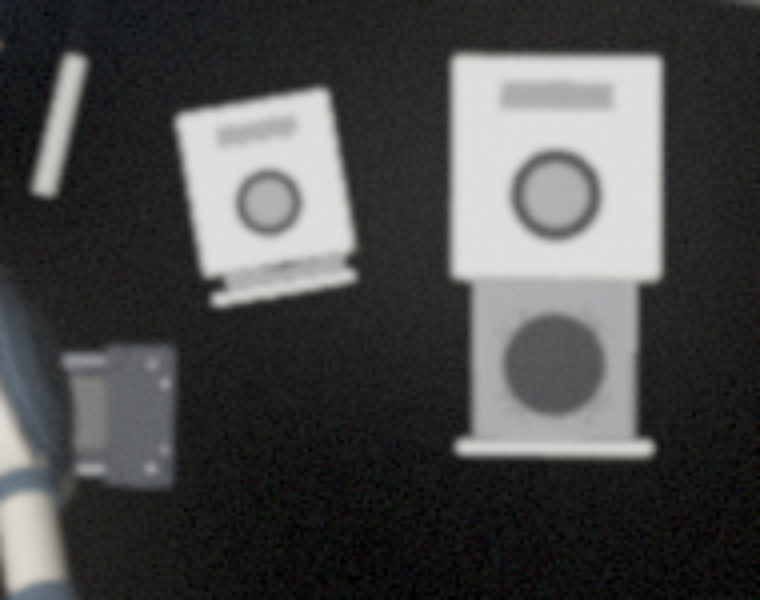

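The tray is fully out: its front plate is at crop row 448 and the pocket disc shows at crop (554,364). Next I locate the pocket numerically, then grasp and lift the dish.

```bash
python3 - <<'E'
from h import *
im=cv2.imread("pics/t1raw.png"); g=im.max(2); cal=arm.get_calibration("top")
m=np.zeros_like(g); y0,y1,x0,x1=214,246,277,311; m[y0:y1,x0:x1]=(g[y0:y1,x0:x1]<130)
k=max(cv2.findContours(m,cv2.RETR_EXTERNAL,cv2.CHAIN_APPROX_NONE)[0],key=cv2.contourArea)
M=cv2.moments(k); u=(M['m10']/M['m00'],M['m01']/M['m00']); print("pocket",u,cv2.contourArea(k),cast(cal,u,.012),"expected",P(.5,.012))
B=edges(g.T,range(273,315),246,262,185); W=np.array([cast(cal,p,.047)[:2] for p in B[:,[0,2]]]); print("plate front x",W[:,0].mean())
arm.move_l([.468,.246,.05],feed=.2); arm.move_l([.468,.246,.003],feed=.06)
print("F",arm.current_force()); arm.grip(.06); print("w",arm.current_width())
arm.move_l([.468,.246,.09],feed=.12); arm.sleep(.1)
print("w",arm.current_width(),arm.current_t(),arm.current_force())
s=arm.snapshot("side"); cv2.imwrite("pics/s1.png",cv2.resize(s[120:330,200:440],None,fx=3,fy=2.8)[:,:,::-1])
E
```

```text
pocket (293.05169340463453, 230.81497326203208) 467.5 [ 0.49976859 -0.05056849  0.012     ] expected [ 0.5        -0.05052357  0.012     ]
plate front x 0.4454519235697326
F [0.77153956 0.00361226 0.94029222]
w 0.06601415140098654
w 0.06603557538757383 22.7667 [-0.61936463 -1.18343095 -0.33385888]
```

View pics/s1.png

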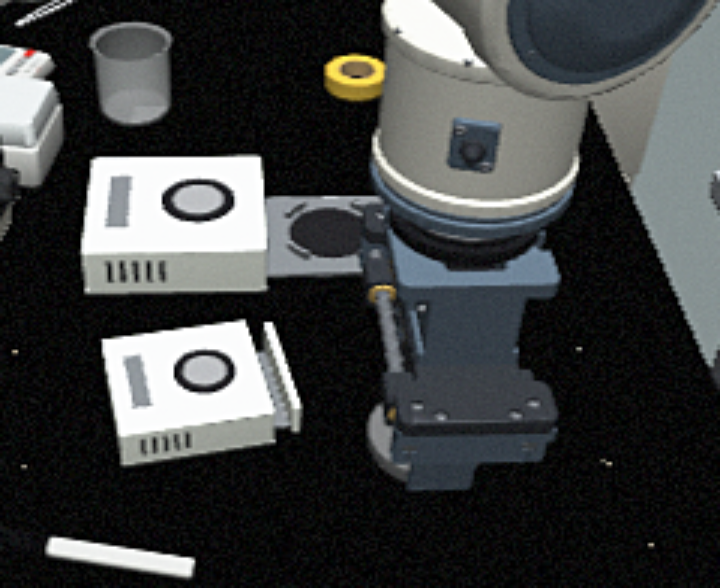

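The dish is held by the fingers: its left edge shows at crop (368,440). The tray is open with its pocket clear.

```bash
python3 - <<'E'
from h import *
cs=arm.get_calibration("side"); s=arm.snapshot("side"); g=s.max(2)
for x in(.468,.4705): print(x,"dish left at",proj(cs,np.array([x+.034,.246,.104])),proj(cs,np.array([x+.034,.246,.09])))
print("finger front outer edges",[proj(cs,np.array([.468+d,.246+.046,.092])) for d in(-.016,.016)])
for r in range(268,282,2): print(r,g[r,316:364:1])
E
```

```text
0.468 dish left at [323.24444874 271.46508434] [322.69465536 276.67519519]
0.4705 dish left at [321.81094176 271.47667713] [321.2795109  276.68688944]
finger front outer edges [array([355.01403686, 297.08480499]), array([335.95400102, 297.2556975 ])]
268 [  8  17  14  15   7  11   0  90 139 143 143 119  29  88 131  82  35  61
  71  71  69  72  79  82  81  75  72  71  66  98 121 130 109  54  72  70
  65  73  70  71  71  68  69  66  74  70  68  67]
270 [  1   6  17   8  14   0  38 108 147 140 144 126  58  20  38  42  35  33
  61  73  79  95 103 103  97  99  95  97  96  90  96 102  99 104  99 102
  99 100  97 101 102  97  94  90  93  90  88  85]
272 [ 17  16   1   0   0   0  69 123 144 136 139 146 128 113 102  49  30  22
  31  37  34  32  30  26  37  28  27  29  35  26  33  27  34  29  32  28
  35  34  31  27  34  38  35  30  36  33  35  35]
274 [  9  26   0   2   6   4  61 118 141 137 132 136 140 141 118  35  74  82
  18  23  28  26  32  30  31  28  27  34  35  31  29  39  32  29  32  31
  26  37  31  22  28  26  33  26  31  35  27  27]
276 [ 20  15   0  12  16   9  25 101 149 140 136 136 141 134  96  43  60  71
  72  75  76  76  71  75  70  72  70  76  74  71  77  72  74  72  69  72
  72  76  74  74  71  76  74  73  77  76  74  74]
278 [ 14   0  13   1   0  12  34  76 126 147 138 136 143 125  71  56  77  73
  75  76  72  67  70  70  77  70  70  71  71  72  70  71  69  74  72  72
  71  74  65  75  70  69  75  68  71  71  68  71]
280 [  5  20   5   5  18   0  24  44  52 105 147 141 142 119  59  61  74  65
  50  62  60  62  62  71  69  71  75  71  66  73  76  72  69  69  72  72
  74  67  66  70  71  76  72  71  72  71  75  74]
```

```bash
python3 - <<'E'
from h import *
arm.move_l(P(.499,.09),R,feed=.15); arm.move_l(P(.499,.03),feed=.1); arm.sleep(.3)
b=np.mean([arm.current_force() for _ in range(3)],0)
z=.022
while z>.0145:
    z-=.001; arm.move_l(P(.499,z),feed=.02); arm.sleep(.05); f=(arm.current_force()-b)[2]; print(round(z,4),round(f,1))
    if f>3: break
print(arm.current_width()); arm.grip(.08); arm.sleep(.3)
arm.move_l(P(.499,.06),feed=.1); arm.move_l(P(.499,.14),feed=.25); arm.move_to(P(.38,.16),R)
im=arm.snapshot("top"); cv2.imwrite("pics/t2raw.png",im[:,:,::-1]); sd=arm.snapshot("side")
a=cv2.resize(im[190:270,250:340],None,fx=4,fy=4); d=cv2.resize(sd[165:245,220:330],None,fx=4,fy=4)
cv2.imwrite("pics/t2.png",np.hstack([a,d])[:,:,::-1]); print(arm.current_t())
E
```

```text
0.021 0.2
0.02 0.2
0.019 0.8
0.018 1.2
0.017 1.6
0.016 1.3
0.015 5.8
0.0657637610924976
30.9583
```

View pics/t2.png

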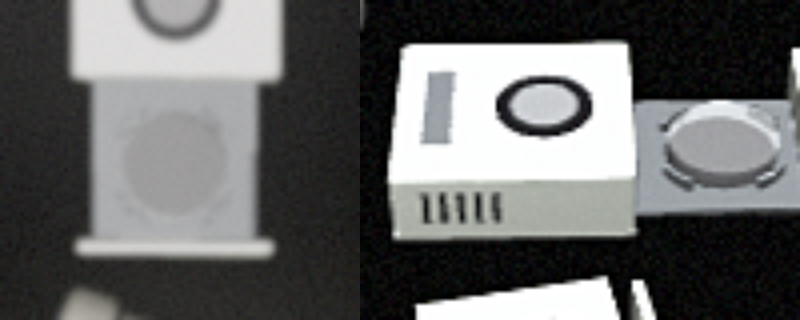

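The top view shows the dish centred among the guides. The side view has a bright crescent at the dish's far rim, around (715,112), so I'm checking for tilt.

```bash
python3 - <<'E'
from h import *
sd=np.mean([arm.snapshot("side").astype(float) for _ in range(4)],0).astype(np.uint8); im=arm.snapshot("top"); cs=arm.get_calibration("side"); ct=arm.get_calibration("top")
k=10; d=cv2.resize(sd[183:223,374-95:340],None,fx=k,fy=k,interpolation=cv2.INTER_CUBIC).copy()
for z,col in((.012,(255,0,0)),(.026,(0,255,0))):   # expected flat outlines of the dish
    q=np.array([(proj(cs,P(.5,z)+.034*np.array([np.cos(a),np.sin(a),0]))-[279,183]+.5)*k for a in np.linspace(0,6.28,60)]).astype(int)
    for p in q: cv2.circle(d,tuple(int(v) for v in p),1,col,-1)
cv2.imwrite("pics/s2.png",d[:,:,::-1]); print(arm.current_t())
g=im.max(2); print(g[231,275:312]); print(g[215:252,293])
E
```

```text
31.2083
[180 174 175 176 174 170 163 159 159 155 159 158 157 158 157 159 159 157
 157 158 157 158 159 155 157 156 159 155 159 157 157 162 172 172 175 173
 169]
[172 172 167 158 154 160 156 159 158 159 158 156 157 158 158 162 157 160
 159 157 160 157 157 159 158 156 157 159 166 173 176 176 175 178 180 189
 211]
```

View pics/s2.png

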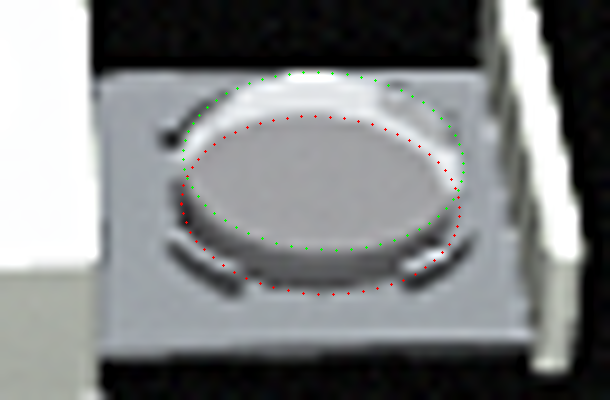

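The predicted outlines of a flat dish in the pocket match the picture, so the crescent is only a highlight and the dish lies flat. Now pushing the tray in.

```bash
python3 - <<'E'
from h import *
arm.grip(0.0); arm.move_to(P(.40,.12),R); arm.move_l(P(.40,.018),feed=.15); arm.sleep(.3); b=fx(15)
arm.move_l(P(.424,.018),feed=.08)
for x in(.44,.46,.48,.50,.512,.5185): arm.move_l(P(x,.018),feed=.05 if x<.515 else .02); print(x,round(fx(3)-b,1))
x=.5185; n=0
while x<.535:
    x+=.0006; arm.move_l(P(x,.018),feed=.012); f=fx(3)-b; print(round(x,4),round(f,1))
    if f>6: break
arm.sleep(.25); print("hold",fx()-b)
arm.move_l(P(x-.014,.018),feed=.03); arm.move_l(P(.45,.018),feed=.15); arm.move_l(P(.40,.12),feed=.25)
arm.move_to(P(.36,.2),R); arm.sleep(.3)
im=arm.snapshot("top"); sd=arm.snapshot("side")
a=cv2.resize(im[140:270,250:340],None,fx=4,fy=4); d=cv2.resize(sd[140:270,220:330],None,fx=4,fy=4)
cv2.imwrite("pics/t3.png",np.hstack([a,d])[:,:,::-1]); print(arm.current_t())
cal=arm.get_calibration("top"); B=edges(im.max(2).T,range(273,315),213,228,195); print("plate front x",np.mean([cast(cal,p,.047)[0] for p in B[:,[0,2]]]))
E
```

```text
0.44 1.5
0.46 1.9
0.48 1.8
0.5 1.9
0.512 1.8
0.5185 1.7
0.5191 3.0
0.5197 3.4
0.5203 2.5
0.5209 2.5
0.5215 2.1
0.5221 2.8
0.5227 3.7
0.5233 3.2
0.5239 5.8
0.5245 7.9
hold 8.033474841029772
43.2417
plate front x 0.5293840243387847
```

View pics/t3.png

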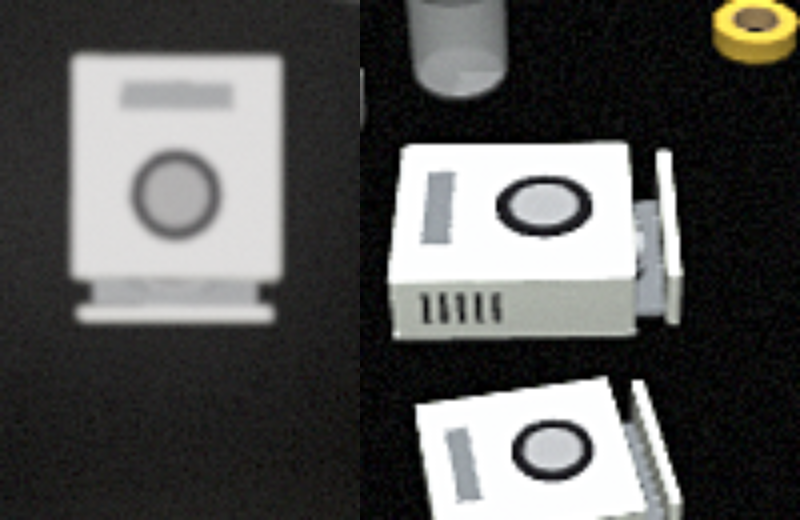

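The tray is shut, with its plate front at x = 0.5294 m, the same as at the start (0.5294). The dish rim is just visible under the case lip, and the robot is clear. Handing in.

```bash
python3 -c "
from h import *
arm.sign_off(); print(arm.current_t())"
```

```text
the job is handed in; nothing more can be done
the job is handed in; nothing more can be done
```

The dish is loaded and the tray is shut and holding by itself. I handed the job in at about 43 s on the robot's clock. The rig gives no verdict, so this rests on my own checks.

- **Opening:** I pressed the tray front in slowly with closed fingers. It met the stop about 11 mm in, and the highest force I read was about 8 N. The catch let go and the tray came fully out.
- **Placing:** I gripped the dish across the reader's y axis and lowered it until it touched the pocket floor, at about 6 N. I then opened the fingers and lifted clear. The side view matched the outline of a flat dish centred in the pocket. A bright crescent on the rim first looked like tilt, but it was only a highlight.
- **Closing:** I pushed the tray to the stop, again at about 8 N, and eased back. The camera then put the plate front at x = 0.5294 m, the same as at the start.
- **Unconfirmed:** Once the tray was shut, only the dish's rim could be seen, so I could not recheck that it lies flat. The top and side views differed by 2–3 mm on the dish's position. I corrected the placing by 1 mm for that.
- **Other objects:** I never went near the tape roll, beaker or marker. I did not measure their positions again at the end.

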